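# Book a lot of pearls into the intake box

## Robot

A 6-joint arm with a two-finger parallel gripper is mounted at the origin on a cart in front of the work surface, level with it; the furniture and walls round the work are solid. World frame = base frame: x ahead of the robot, y to its left, z up, the work surface at z = 0. Lengths are in mm, angles in rad, forces in N, time in s.
With the tool pointing down it reaches from about 400 to 825 mm from the base axis. Payload 7 kg.
Tool frame: the origin (TCP) lies on the centre line of the jaws, within the pads' length; the fingertips stand 14 mm ahead of it and the grasp point (between the pads) lies 5 mm behind it; x points along the fingers, y is the direction in which the jaws open and shut, and the axes are right-handed (so a half turn about x gives the same grasp; the last joint's range is limited). The gripper opens to 88 mm and grips with 3 to 60 N. Pads are 19 mm wide; open, the fingers measure 130 mm over their backs; the gripper's body (78 mm by 193 mm) begins 47 mm behind the grasp point.
Start: joints at [-1.018, 0.359, 0.012, 0, -1.224, -0.288], TCP at [176.632, -651.457, 240.561] pointing down, gripper open.
Joint ranges: [-3.07, 3.07], [-1.43, 2.12], [-1.02, 1.25], [-3.03, 1.67], [-3.05, -0], [-3.03, 3.03]. Speed limits (rad/s): [2.39, 2.39, 3.01, 3.14, 3.14, 3.14].

## Interface

Orientations are given as a rotation vector (axis times angle).
In Python, from cell import state, grab_frame, sign_off gives the robot as it stands.
- The arm moves only by the tool jog_arm, never from a script. Its argument "increments" is one flat list of numbers, 4 for each row, row after row: the shift along the world's x, y, z in cm, then the turn about the world's z in degrees. In form: [x, y, z, yaw, x, y, z, yaw, ...]. A call has 1 to 12 rows; each row is the pose to reach, as a shift and turn from the pose commanded when the call began; what a row does not reach only later rows make up. A row lasts 1/12 s, in which the tool goes at most 41.7 mm and 7.16 degrees, less where a joint would pass 70% of its speed; a pose out of reach is approached as far as the arm can. A call with a gripper value outside its range is refused whole. "fingers" is the opening, from 0 (shut) to 1 (fully open), set as the call begins (left out, the last holds). The fingers move at their own pace and stop on an object; the grip force is fixed at half the most. Time passes only in rows, so rows that repeat a pose let the fingers close. It gives the time, the measured TCP pose, the force and the opening at its end, in the units of the state.
- state(): the state, without advancing time (a new reading comes with each control period).
- grab_frame(name): name is "scene" or "top"; returns a dict with "frame" (480x640x3 uint8, red, green, blue), "range_z" (480x640 float32, mm along the optical axis (not along the pixel's ray), 0 where there is no reading), "mtx" (3x3 intrinsics, pixels), "rvec" (rotation vector, rad) and "tvec" (3), from world to camera coordinates, as OpenCV has them. Camera axes: x right, y down, z forward; pixel columns grow to the right and rows downward; lengths in mm; the calibration is good to about 2 mm. A picture is of the moment at which its call begins.
- sign_off(): hands the job in, once; it reports no verdict.
The state is a dict: "clock": time; "joint_pos": joint angles; "dq": joint speeds; "joint_torque": joint torques, N m; "eef_pos": TCP position; "tool_rot": TCP orientation; "force": force on the tool from outside, world axes, zero at the start; "ft_torque": the same for the moment, N m; "grip_width": finger opening in mm.
Only numpy, scipy, OpenCV 4.12 (cv2) and the standard library are available. Lean on these libraries where they do the work, as an engineer would, in place of code of your own. Each camera call takes 0.05 s, during which the arm holds its last target. There are 200 camera calls.

## Task

Pull the blue tilt-out bin of the intake box open to its stop, tip the three pearls out of the scoop into it without handling the pearls themselves, and stand the empty scoop upright on the desk again. Once all pearls are in, log the lot on the tally switch: swing its roller lever over until it clicks, a little past the yellow mark but short of the red one, then let it spring back. Leave the bin open, and leave the stone jars and the loupe where they are.

Things in the scene. Friction and masses are not known exactly. Their poses are not given: they have to be found in the camera images.
- intake_box: grey sheet-metal box, 140 (x) x 170 (y) x 150 (z) mm, fixed to the desk; origin at the centre of its underside; its open front, closed by the blue bin front, faces its own -x (roughly the robot); its roof is flat at 150 mm. Its place and yaw vary
- bin_hinge (a point): on the bin's hinge line, which runs along the box's y at the foot of the bin front, 70 mm in front of the box's centre and 18 mm above the desk; this point is its middle. The point turns with the bin: x into the bin, z up along the front panel. The bin: blue front panel 164 mm wide, 130 mm high (plus tab), white tub behind it: inside 80 mm deep (x 0 to 78 mm), 142 mm wide, floor at z = 6 mm, back wall 54 mm high, side walls 85 to 110 mm high at the front
- bin_tab (a point): middle of the top edge of the blue grip tab (64 mm wide along y, 9 mm thick, black bead on top 14 mm thick) in the middle of the bin front. It is 174 mm from the hinge line and, with the bin shut, stands 42 mm above the box's roof, just in front of the roof's edge, so that it can be pinched from above or hooked from behind
- bin (a joint): tilt of the bin about its hinge, rad: 0 shut, 0.70 open against its stop; opening leans the tab away from the box, toward its own -x. It stays where it is left (hinge friction: about 2 to 4 N at the tab). Starts shut or slightly ajar. Open, the gap between roof edge and bin front is about 90 mm wide in x, 142 mm long in y
- switch: tally post, fixed to the desk: dark base plate 85 x 110 mm, grey housing 119 mm high; origin at the centre of the underside. On its own -x face is a round aluminium head with a lever standing up from it; the yellow mark on the head shows where the switch clicks and the red mark how far it must not go. Its place and yaw vary, and it may be left or right of the box
- roller (a point): centre of the black roller (20 mm diameter, 12 mm long, axis along the switch's x) at the end of the lever; 158 mm above the desk and 33 mm in front (own -x) of the post's centre at rest. The lever's pivot is 58 mm below it, 100 mm above the desk. The roller's point turns with the lever
- lever (a joint): angle of the roller lever, rad: 0 at rest (upright, against a stop), swings only toward the switch's own +y; it clicks at 0.50 (yellow mark; roller shifted 28 mm) and must not reach 0.95 (red mark; roller shifted 47 mm), just short of its end stop at 1.0. A spring returns it: about 1.3 N at the roller at first, 4 N at the click, 6 N at the red mark
- scoop: open aluminium pearl scoop, 105 g, standing on the desk; origin at the centre of its underside. Pan 60 mm wide (y), from x = -47 to +38 mm, side and back walls 22 mm high, floor 3 mm; the spout end (-x) has no wall, only an 18 degree ramp rising about 7 mm over the last 23 mm, so that pearls roll out when the spout is tipped down by more than about 20 degrees (30 to 40 pours all). Spout lip at x = -46, z = 9 mm. Its spout faces the robot, within 0.6 rad
- scoop_grip (a point): where to grip the scoop's black upright handle fin, which stands at the back end: 12 mm thick across y, 30 mm wide along x, from the desk to 90 mm high; this point is 52 mm behind the scoop's origin and 72 mm above its underside
- pearl_1_center (a point): centre of a white pearl, 15 mm diameter, 10 g, lying loose in the scoop
- pearl_2_center (a point): centre of the second pearl, the same
- pearl_3_center (a point): centre of the third pearl, the same
- pearl_1: the first pearl; its frame rolls with it, so use its centre point
- pearl_2: the second pearl
- pearl_3: the third pearl
- stone_jar_1: glass jar of small stones with a black screw cap, 39 mm wide, 43 mm high; bystander; origin under its centre
- loupe: small folding loupe, 27 x 44 x 14 mm; bystander, lying on the desk; origin under its centre
Things that resemble listed ones, but are neither listed nor needed, are in the scene too. What is shaped like the scoop but brown or turquoise is not meant.

How it is judged (in metres and radians):
On the way, in this order (a step that is already met when the one before it is completed fails the run):
1. the bin is pulled open to its stop (value of joint bin above 0.62 rad), for 0.2 s.
2. all three pearls are in the open bin (x of pearl_1_center in the frame of bin_hinge between -0.004 and 0.085 m and z of pearl_1_center in the frame of bin_hinge between 0 and 0.12 m and y of pearl_1_center in the frame of bin_hinge between -0.077 and 0.077 m and x of pearl_2_center in the frame of bin_hinge between -0.004 and 0.085 m and z of pearl_2_center in the frame of bin_hinge between 0 and 0.12 m and y of pearl_2_center in the frame of bin_hinge between -0.077 and 0.077 m and x of pearl_3_center in the frame of bin_hinge between -0.004 and 0.085 m and z of pearl_3_center in the frame of bin_hinge between 0 and 0.12 m and y of pearl_3_center in the frame of bin_hinge between -0.077 and 0.077 m), for 0.2 s.
3. with the pearls in the bin, the roller lever is swung past its click (all of step 2 and value of joint lever above 0.5 rad), for 0.05 s.
At the end, for the whole second after the job is handed in: All three pearls lie at rest in the bin, the bin is still open (joint above 0.60 rad), the roller lever is back at rest (below 0.06 rad), and the scoop stands upright on the desk (within 0.15 rad, underside within 8 mm of the desk top), at rest (all of step 2 and value of joint bin above 0.6 rad and value of joint lever below 0.06 rad and angle between scoop's own z axis and vertical below 0.15 rad and height (world z) of scoop between -0.008 and 0.008 m and linear speed of scoop below 0.03 m/s and linear speed of each of pearl_1, pearl_2, pearl_3 below 0.05 m/s); the robot touches nothing.
It fails at once if the lever is driven to its red mark, 0.95 rad, or beyond (value of joint lever above 0.95 rad).
It fails at once if a pearl is handled with the fingers (contact force between the fingers and pearl_1 above 0.3 N or contact force between the fingers and pearl_2 above 0.3 N or contact force between the fingers and pearl_3 above 0.3 N).
It fails at once if stone_jar_1 or the loupe is shifted by more than 20 mm (distance of any of stone_jar_1, loupe from where it was at the start of the episode above 0.02 m).
It also fails if it takes over 72 s, if anything falls off the work surface, if the arm or the gripper's body presses on something with over 40 N, if the wrist force passes 120 N, or if a joint passes its speed limit or range.

## Working session

There is one attempt and no reset: what is moved stays moved. The work goes in short steps, Python scripts to look and compute and a tool call to move; the robot and the scene stay as the last step left them, time stands still between calls to the robot, and variables do not carry over. Pictures are saved under pics/ and viewed, about 8 in all and at most 12, crops included, and the job is handed in when it is done.

Besides the shell and the picture viewer there is one more tool, called after "Emit:" as name(argument=value, ...) on one line, values as JSON. jog_arm: Moves the arm, as the interface text tells. Its arguments: {"type":"object","properties":{"increments":{"type":"array","items":{"type":"number"}},"fingers":{"type":"number"}},"required":["increments"]}

```bash
ls; mkdir -p pics
cat > h.py <<'E'
import numpy as np, cv2
from cell import state, grab_frame, sign_off
def cam(f):
    R=cv2.Rodrigues(np.array(f['rvec'],float))[0]; t=np.array(f['tvec'],float).ravel(); return R,t
def cloud(f):
    R,t=cam(f); K=np.array(f['mtx']); z=f['range_z'].astype(float)
    v,u=np.mgrid[:480,:640]
    p=np.stack([(u-K[0,2])/K[0,0]*z,(v-K[1,2])/K[1,1]*z,z],-1)
    w=(p-t)@R; w[z<=0]=np.nan; return w
def ray(f,u,v,h):
    R,t=cam(f); K=np.array(f['mtx']); d=R.T@np.array([(u-K[0,2])/K[0,0],(v-K[1,2])/K[1,1],1]); c=-R.T@t
    return c+d*(h-c[2])/d[2]
def proj(f,p): return cv2.projectPoints(np.array(p,float).reshape(-1,3),np.array(f['rvec'],float),np.array(f['tvec'],float),np.array(f['mtx'],float),None)[0].reshape(-1,2)
def save(f,n): cv2.imwrite('pics/'+n,f['frame'][:,:,::-1])
E
python3 - <<'E'
from h import *
import pickle
for n in('scene','top'):
    f=grab_frame(n); save(f,n+'0.png'); pickle.dump(f,open(n+'0.pkl','wb')); R,t=cam(f); print(n,-R.T@t,R[2],f['mtx'][0][0])
print(state())
E
```

```text
pics
scene [  457.07582295 -1225.91367649   743.02673706] [ 0.04603756  0.89221509 -0.44925803] 582.0605664024716
top [ 3.28290470e+02 -4.94103775e-01  1.28524161e+03] [ 0.17922822 -0.00327826 -0.98380206] 546.5576018544965
{'clock': 0.1, 'joint_pos': array([-1.01791559e+00,  3.59282726e-01,  1.11234772e-02, -2.91508344e-04,
       -1.22411179e+00, -2.88134699e-01]), 'dq': array([-0.00022544, -0.00192218,  0.00146006,  0.00135588, -0.00112831,
        0.00070254]), 'joint_torque': array([-8.33801441e-04, -5.84163952e+01,  2.93750775e+01,  7.01546386e+00,
        1.02236177e-02, -6.33154968e-05]), 'eef_pos': array([ 176.49692215, -651.06664855,  239.72872739]), 'tool_rot': array([-0.2066055 ,  1.56114645,  0.20890152]), 'force': array([ 0.22518731, -0.0182594 , -0.31045306]), 'ft_torque': array([ 0.00660274, -0.04938927,  0.00170288]), 'grip_width': 87.4229460571976}
```

View pics/scene0.png

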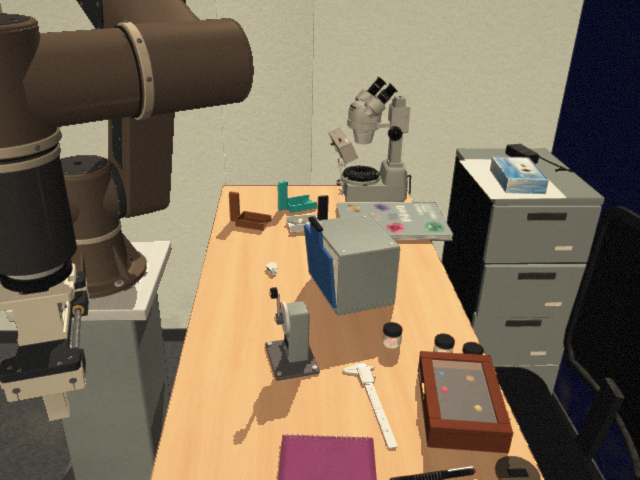

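View pics/top0.png

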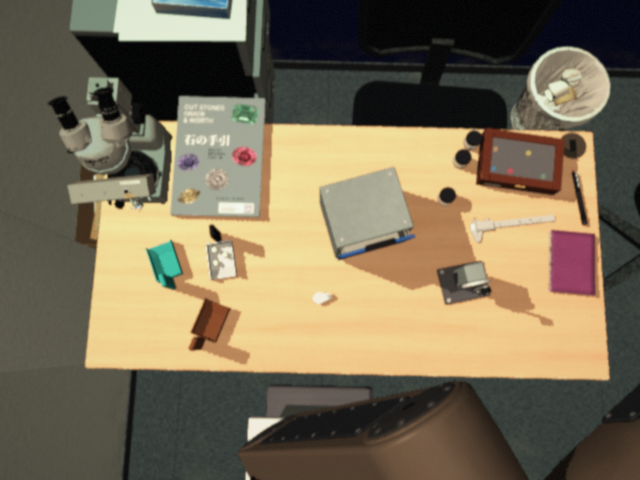

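Top view: scoop at (222,260) with its fin at (215,233), box roof at (367,212), and blue bin front along (335,257)–(412,238). The switch is at (465,282), the loupe at (322,298), and the nearest jar at (447,195). Scene view: fin at (322,208), tab at (315,224), roller at (274,293).

```bash
cat > m.py <<'E'
from h import *
import pickle
F={n:pickle.load(open(n+'0.pkl','rb')) for n in('scene','top')}
for n,f in F.items():
    W=cloud(f); X,Y,Z=W[...,0],W[...,1],W[...,2]; hsv=cv2.cvtColor(f['frame'],cv2.COLOR_RGB2HSV)
    print('==',n)
    def rep(name,m,box=True):
        p=W[m]
        if len(p)<4: print(name,len(p)); return
        r=cv2.minAreaRect(p[:,:2].astype(np.float32))
        print(name,len(p),'med',np.median(p,0).round(1),'z',np.percentile(p[:,2],[2,98]).round(1),'rect',np.round(r[0],1),np.round(r[1],1),round(r[2],1))
    def pix(u0,u1,v0,v1):
        m=np.zeros((480,640),bool); m[v0:v1,u0:u1]=1; return m
    win=dict(top=dict(box=pix(310,425,160,265),sc=pix(190,245,220,285),sw=pix(430,505,255,310),lo=pix(305,340,285,310)),
      scene=dict(box=pix(295,405,205,315),sc=pix(280,335,190,240),sw=pix(260,325,280,385),lo=pix(262,282,258,280)))[n]
    sat,val=hsv[...,1],hsv[...,2]; blue=(hsv[...,0]>95)&(hsv[...,0]<130)&(sat>120)
    rep('roof',win['box']&(Z>142)&(Z<158)&(sat<70)&(val>70))
    rep('blue',win['box']&blue); rep('tabblue',win['box']&blue&(Z>155)); rep('bead',win['box']&(Z>172)&(Z<205)&(val<70))
    rep('fin',win['sc']&(Z>60)&(Z<100)&(val<70)); rep('fintop',win['sc']&(Z>82)&(Z<100)&(val<80))
    rep('pan',win['sc']&(Z>-5)&(Z<35)&(sat<60)&(val>90))
    rep('hous',win['sw']&(Z>112)&(Z<126)); rep('base',win['sw']&(Z>1)&(Z<20)&(val<110)&(sat<90)); rep('roller',win['sw']&(Z>140)&(Z<180)&(val<80))
    rep('switchpost',win['sw']&(Z>60)&(Z<125)&(sat<60)); rep('loupe',win['lo']&(Z>3)&(Z<40))
R=cv2.Rodrigues(state()['tool_rot'])[0]; print(R.round(3))
o=[]
for n,(u,v,w,h) in dict(scene=(255,185,190,205),top=(180,215,130,100)).items():
    im=F[n]['frame'][v:v+h,u:u+w,::-1]; o.append(cv2.resize(im,(400,int(400*h/w)),interpolation=cv2.INTER_CUBIC))
H=max(a.shape[0] for a in o); o=[cv2.copyMakeBorder(a,0,H-a.shape[0],0,0,0) for a in o]
cv2.imwrite('pics/crop1.png',np.hstack(o))
E
python3 m.py
```

```text
== scene
roof 2394 med [ 609.4 -109.1  150.5] z [144. 153.] rect [599.4 -94.9] [160.7 174.3] 18.0
blue 1263 med [nan nan nan] z [nan nan] rect [ 529.9 -118.4] [ 19.2 163.8] 17.7
tabblue 116 med [ 521.6 -133.3  168.7] z [155.4 185.8] rect [ 517.8 -120.9] [10.  62.4] 22.8
bead 110 med [ 519.1 -125.2  189.9] z [176.3 192.7] rect [ 518.9 -121.3] [12.2 61.6] 16.6
fin 88 med [560.2 243.1  73.9] z [61.9 89.3] rect [558.2 244.7] [28.  20.4] 10.5
fintop 29 med [560.2 241.9  86.8] z [82.2 90.1] rect [560.4 245.8] [22.7 18.1] 0.2
pan 308 med [490.  253.4  13. ] z [ 1.5 23.4] rect [503.5 305.2] [109.8 207.7] 10.9
hous 397 med [ 472.2 -339.6  119. ] z [112.5 125.3] rect [ 468.8 -336.9] [56.8 56. ] 5.5
base 876 med [ 462.4 -358.4    8.6] z [ 3.8 18.3] rect [ 476.5 -234.3] [328.5 106.9] 84.6
roller 63 med [ 435.7 -345.8  163.1] z [154.3 169.8] rect [ 435.6 -343.9] [13.6 10.9] 90.0
switchpost 967 med [ 473.7 -348.6  104.6] z [ 62. 122.] rect [ 468.4 -338.1] [57.9 59.7] 89.3
loupe 120 med [423.3  -1.   12. ] z [ 3.1 16. ] rect [420.8   2.5] [44.1 95. ] 2.0
== top
roof 4973 med [605.4 -87.5 150.5] z [
[... 316 characters left out ...]
12.7
fintop 50 med [558.4 247.2  89.1] z [82.5 93.7] rect [559.3 248. ] [23.4  8.6] 12.9
pan 938 med [505.6 241.8   6.3] z [-1.1 24.5] rect [505.4 239.5] [84.9 61.7] 10.7
hous 403 med [ 473.8 -325.4  119. ] z [112.6 124.3] rect [ 469.3 -326. ] [55.2 55.3] 19.7
base 733 med [ 449.6 -305.3    8.7] z [ 3.7 15. ] rect [ 465.6 -329.3] [ 80.5 106.2] 13.5
roller 48 med [ 433.2 -334.7  165.3] z [157.1 169.8] rect [ 433.3 -335.7] [11.4 17.7] 6.6
switchpost 550 med [ 471.4 -320.2  117.4] z [ 65.5 123.6] rect [ 465.  -324.5] [61.7 50.3] 12.6
loupe 285 med [423.    2.8  10. ] z [ 3.1 17.1] rect [4.236e+02 4.000e-01] [56.1 79.7] 1.2
[[-0.001 -0.262  0.965]
 [ 0.001  0.965  0.262]
 [-1.     0.001 -0.   ]]
```

View pics/crop1.png

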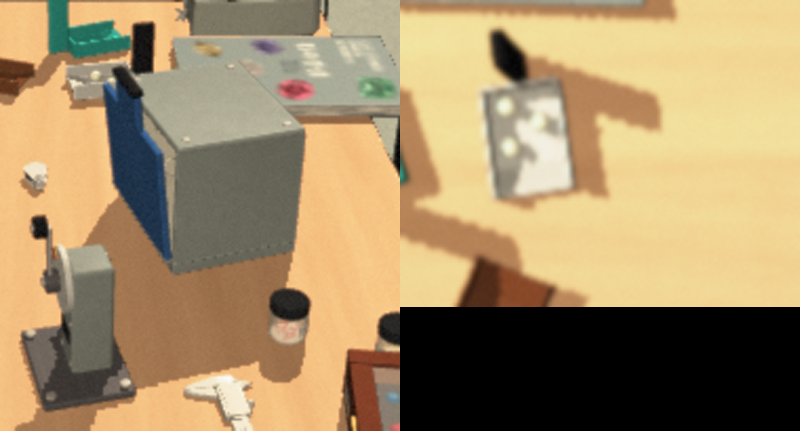

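Positions fit the listed sizes: box yaw ≈ 17°, tab bead at (519,-118,191), scoop pan at (505,240) with yaw ≈ 11–13°, fin at (559,247), roller at (434,-337,~159). Next: hook the tab from behind with shut fingers.

Emit:
jog_arm(increments=[1, 1.5, 0, 0, 3, 4.4, 0, 0, 5, 7.3, 0, 1, 7, 10.2, 0, 1, 9, 13.1, 0, 2, 11, 16, 0, 2, 13, 19, 0, 2, 15, 22, 0, 2, 17, 25, 0, 2, 19, 28, 0, 2, 21, 31, 0, 2, 23, 34, 0, 2], fingers=0)

```text
clock: 1.1
eef_pos: [407.1, -309.7, 240.5]
tool_rot: [-0.235, 1.558, 0.235]
force: [1.7, -0.7, 0.1]
grip_width: 13.2
```

Emit:
jog_arm(increments=[2, 2.9, 0, 0, 4, 5.8, 0, 0, 6, 8.7, 0, 0, 8, 11.6, 0, 0, 10, 14.5, 0, 0, 12, 17, 0, 0, 13.5, 19.2, 0, 0, 14.2, 20.2, 0, 0, 14.2, 20.2, -2, 0, 14.2, 20.2, -4, 0, 14.2, 20.2, -6, 0, 14.2, 20.2, -6.5, 0])

```text
clock: 2.1
eef_pos: [546.5, -109.5, 172.2]
tool_rot: [-0.234, 1.563, 0.236]
force: [-0.3, -0.9, 0.5]
grip_width: 0.6
```

Run:
```python
from h import *
s=state(); print(s['clock'],s['eef_pos'],s['force'],s['grip_width'])
f=grab_frame('scene'); im=f['frame'][120:360,160:480,::-1]; cv2.imwrite('pics/a1.png',cv2.resize(im,(640,480),interpolation=cv2.INTER_CUBIC))
```

```text
2.1 [ 546.478102   -109.4719104   172.21231194] [-0.33154598 -0.92622623  0.46824662] 0.6247313188340315
```

View pics/a1.png

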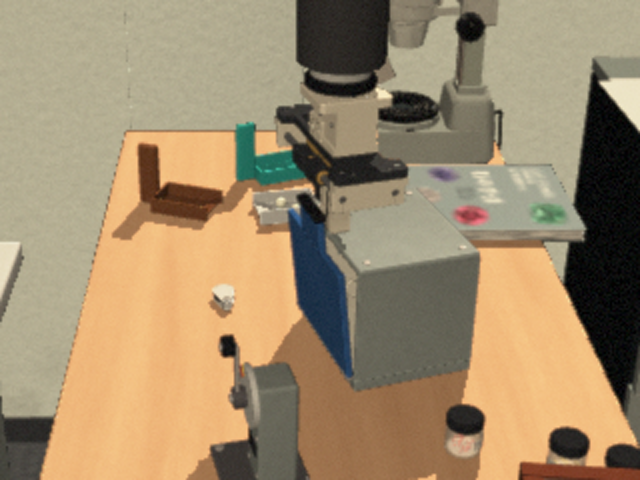

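Crop: the shut fingers, around (335,215), stand behind the tab at (312,205), above the roof. Pull along the arc.

Emit:
jog_arm(increments=[-0.6, -0.2, 0, 0, -1.1, -0.3, 0, 0, -1.8, -0.5, -0.1, 0, -2.5, -0.8, -0.1, 0, -3.2, -1, -0.2, 0, -3.8, -1.2, -0.3, 0, -4.5, -1.4, -0.5, 0, -5.2, -1.6, -0.6, 0, -5.8, -1.8, -0.9, 0, -6.4, -2, -1.1, 0, -7, -2.1, -1.4, 0, -7.6, -2.3, -1.7, 0])

```text
clock: 3.15
eef_pos: [472.1, -132.6, 158.3]
tool_rot: [-0.235, 1.558, 0.235]
force: [1.4, 0.4, -0.6]
grip_width: 0.0
```

Emit:
jog_arm(increments=[-0.6, -0.2, -0.4, 0, -1.2, -0.4, -0.8, 0, -1.7, -0.5, -1.2, 0, -2.2, -0.7, -1.6, 0, -2.2, -0.7, -1.6, 0])

```text
clock: 3.57
eef_pos: [457.4, -138.3, 146.7]
tool_rot: [-0.238, 1.542, 0.235]
force: [10.1, 10.0, 17.4]
grip_width: 0.7
```

```bash
cat > bead.py <<'E'
from h import *
for n in('scene','top'):
    f=grab_frame(n); W=cloud(f); hsv=cv2.cvtColor(f['frame'],cv2.COLOR_RGB2HSV); Z=W[...,2]
    a=np.deg2rad(17); xp=W[...,0]*np.cos(a)+W[...,1]*np.sin(a); yp=-W[...,0]*np.sin(a)+W[...,1]*np.cos(a)
    b=(hsv[...,0]>95)&(hsv[...,0]<130)&(hsv[...,1]>110)&(xp>300)&(xp<500)&(abs(yp+264)<95)&(Z>5)
    p=np.c_[xp[b],yp[b],Z[b]]
    for lo in range(20,190,20):
        q=p[(p[:,2]>lo)&(p[:,2]<=lo+20)]
        if len(q)>5: print(n,lo,len(q),np.median(q,0).round(1),q[:,1].min().round(),q[:,1].max().round())
    d=(hsv[...,2]<70)&(xp>300)&(xp<480)&(abs(yp+264)<40)&(Z>130)&(Z<200); q=np.c_[xp[d],yp[d],Z[d]]
    if len(q): print('bead',len(q),np.median(q,0).round(1))
print(state()['eef_pos'],state()['force'])
E
python3 bead.py
```

```text
scene 20 20 [ 470.2 -346.5   30.2] -354.0 -343.0
scene 40 31 [ 455.  -344.5   52. ] -349.0 -214.0
scene 60 62 [ 439.  -271.1   72.2] -350.0 -210.0
scene 80 94 [ 423.3 -294.5   91. ] -349.0 -217.0
scene 100 134 [ 404.3 -309.2  113.4] -349.0 -188.0
scene 120 43 [ 389.8 -292.9  128.4] -298.0 -270.0
scene 140 9 [ 378.  -292.6  141. ] -296.0 -246.0
bead 105 [ 372.4 -274.1  149. ]
[ 457.41497147 -138.36753667  146.67528234] [ 9.25983171  9.59606748 19.70288824]
```

The panel leans 0.69 rad, so the bin is at its stop (bead at x'=372, z=149). Release upward and go over to the scoop.

Emit:
jog_arm(increments=[1, 0.3, 0.5, 0, 2, 0.6, 2, 0, 2.5, 1, 5, 0, 3, 3, 8, 0, 4, 6, 9.7, -1, 5, 9, 9.7, -2, 6, 12, 9.7, -3, 6.5, 15, 9.7, -4, 7, 18, 9.7, -5, 7.5, 21, 9.7, -6, 8.5, 24, 9.7, -6, 9.5, 27, 9.7, -6], fingers=0.5)

```text
clock: 4.67
eef_pos: [544.7, 131.4, 238.8]
tool_rot: [-0.154, 1.568, 0.152]
force: [2.0, -1.0, -0.9]
grip_width: 43.8
```

Emit:
jog_arm(increments=[0.5, 3, 0, 0, 1, 6, 0, 0, 1.4, 9, 0, 0, 1.4, 11, 0, 0, 1.4, 11.8, 0, 0, 1.4, 11.8, 0, 0, 1.4, 11.8, 0, 0])

```text
clock: 5.25
eef_pos: [559.0, 247.9, 238.6]
tool_rot: [-0.155, 1.567, 0.152]
force: [0.1, 0.1, -0.6]
grip_width: 43.7
```

```bash
python3 bead.py
python3 - <<'E'
from h import *
f=grab_frame('top');g=grab_frame('scene')
a=cv2.resize(f['frame'][200:300,150:283],(400,300),interpolation=cv2.INTER_CUBIC);b=cv2.resize(g['frame'][100:260,200:413],(400,300),interpolation=cv2.INTER_CUBIC)
cv2.imwrite('pics/b1.png',np.hstack([a,b])[:,:,::-1]); print(state())
W=cloud(g);hsv=cv2.cvtColor(g['frame'],cv2.COLOR_RGB2HSV);p=W.reshape(-1,3)[hsv[...,2].ravel()<70];p=p[(abs(p[:,0]-559)<25)&(abs(p[:,1]-247)<20)&(p[:,2]>30)&(p[:,2]<100)];print(len(p),np.median(p,0),p.min(0),p.max(0))
E
```

```text
scene 20 20 [ 472.3 -345.3   30.3] -348.0 -341.0
scene 40 33 [ 455.3 -343.3   51.2] -350.0 -218.0
scene 60 58 [ 440.  -266.5   70.1] -349.0 -211.0
scene 80 93 [ 423.1 -292.5   91.6] -349.0 -217.0
scene 100 168 [ 404.4 -298.8  113.8] -350.0 -189.0
scene 120 70 [ 390.1 -288.9  129.8] -300.0 -205.0
scene 140 15 [ 378.  -292.7  145.6] -301.0 -244.0
bead 116 [ 372.7 -271.3  148.6]
top 20 149 [ 472.4 -266.7   35.1] -330.0 -184.0
top 40 363 [ 460.1 -266.9   49.1] -332.0 -186.0
top 60 388 [ 443.2 -266.2   70. ] -331.0 -185.0
top 80 410 [ 426.1 -263.2   90.5] -333.0 -197.0
top 100 515 [ 408.6 -262.2  111.2] -341.0 -184.0
top 120 191 [ 393.1 -261.7  129.2] -332.0 -213.0
top 140 69 [ 381.3 -262.5  143.6] -287.0 -237.0
bead 306 [ 379.7 -262.   145.7]
[559.29465473 247.31393861 239.30066325] [-0.20413697  0.3511633  -1.08229078]
{'clock': 5.45, 'joint_pos': array([ 7.35129319e-01,  2.56283330e-01, -1.35450793e-01,  1.42333668e-05,
       -1.17922207e+00, -2.11202911e+00]), 'dq': array([ 5.91039255e-04, -2.16894180e-03,  3.29819261e-03,  2.79910703e-04,
        4.69967681e-04, -3.20213400e-05]), 'joint_torque': array([ 2.25040382e-01, -4.92490411e+01,  2.86506325e+01,  6.76994607e+00,
       -9.00399894e-02,  6.65577638e-03]), 'eef_pos': array([559.53579191, 247.34462784, 239.71388631]), 'tool_rot': array([-0.15233291,  1.56554962,  0.1521665 ]), 'force': array([-0.25461397,  0.79086788,  0.25416523]), 'ft_torque': array([-0.02174339,  0.01329007, -0.02082581]), 'grip_width': 43.890302939962}
182 [558.76259434 243.13362096  61.29940246] [546.75045121 234.91813879  30.14720609] [572.23459197 253.85466397  91.49310058]
```

View pics/b1.png

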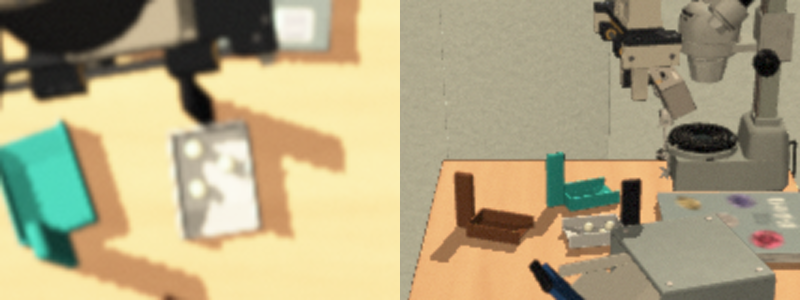

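Top crop: scoop with three pearls, fin at about (190,95), below the gripper. The bin stayed open (slope unchanged). Descend onto the fin.

Emit:
jog_arm(increments=[0, 0, -2, 0, 0, 0, -5, 0, 0, 0, -8, 0, 0, 0, -11, 0, 0, 0, -13.5, 0, 0, 0, -15.5, 0, 0, 0, -17, 0, 0, 0, -17.4, 0, 0, 0, -17.4, 0])

```text
clock: 6.2
eef_pos: [559.2, 247.4, 64.7]
tool_rot: [-0.154, 1.567, 0.151]
force: [0.1, 0.2, 0.3]
grip_width: 43.6
```

Emit:
jog_arm(increments=[0, 0, 0, 0, 0, 0, 0, 0, 0, 0, 0, 0, 0, 0, 0, 0, 0, 0, 0, 0, 0, 0, 0, 0, 0, 0, 0, 0, 0, 0, 0, 0], fingers=0)

```text
clock: 6.87
eef_pos: [559.8, 248.8, 66.1]
tool_rot: [-0.153, 1.565, 0.154]
force: [-1.1, 0.2, 4.2]
grip_width: 11.9
```

Emit:
jog_arm(increments=[0, 0, 0.2, 0, 0, 0, 0.5, 0, 0, 0, 1, 0, 0, 0, 1.5, 0, 0, 0, 2, 0, 0, 0, 2, 0])

```text
clock: 7.37
eef_pos: [560.2, 248.9, 87.0]
tool_rot: [-0.153, 1.564, 0.154]
force: [0.4, 0.4, -2.2]
grip_width: 11.9
```

Run:
```python
from h import *
print(state()['eef_pos'],state()['force'])
g=grab_frame('scene');f=grab_frame('top')
a=cv2.resize(f['frame'][200:300,150:283],(400,300),interpolation=cv2.INTER_CUBIC);b=cv2.resize(g['frame'][170:260,270:390],(400,300),interpolation=cv2.INTER_CUBIC)
cv2.imwrite('pics/c1.png',np.hstack([a,b])[:,:,::-1])
```

```text
[560.2439808  248.93741992  86.95793509] [ 0.37040519  0.41946849 -2.17146641]
```

View pics/c1.png

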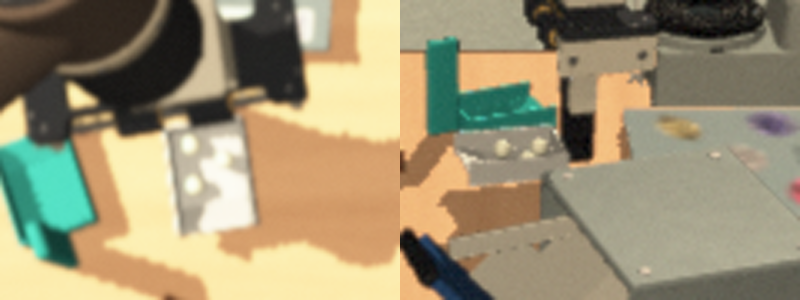

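The scoop hangs level in the grip with all three pearls in the pan (top crop ~(190,165), scene crop ~(500–540,147)). The tool can't tilt, so I'll turn the scoop half round and press the heel of its fin on the tab's bead, which swings the spout down into the gap. First I measure the bead and the roof edge precisely.

```bash
cat > m2.py <<'E'
from h import *
a=np.deg2rad(17)
for n in('top','scene'):
    f=grab_frame(n); W=cloud(f); hsv=cv2.cvtColor(f['frame'],cv2.COLOR_RGB2HSV); Z=W[...,2]
    xp=W[...,0]*np.cos(a)+W[...,1]*np.sin(a); yp=-W[...,0]*np.sin(a)+W[...,1]*np.cos(a)
    for y0 in (-320,-300,-280,-260,-240,-220):
        m=(abs(yp-y0)<6)&(Z>140)&(Z<160)&(xp>440)&(xp<720)
        q=xp[m]; 
        k=(hsv[...,2]<80)&(abs(yp-y0)<10)&(Z>125)&(Z<165)&(xp>350)&(xp<400)
        s=f"{n} y'{y0} roof n{len(q)} {np.percentile(q,[1,99]).round(1) if len(q) else ''}"
        if k.sum()>3: s+=f" bead n{k.sum()} x' {np.percentile(xp[k],[3,50,97]).round(1)} z {np.percentile(Z[k],[3,50,97]).round(1)}"
        print(s)
    k=(hsv[...,2]<80)&(abs(yp+264)<60)&(Z>125)&(Z<165)&(xp>350)&(xp<400); print('bead y',np.percentile(yp[k],[1,99]), 'roof yaw/rect', cv2.minAreaRect(W[(Z>145)&(Z<156)&(xp>475)&(xp<640)&(abs(yp+264)<92)&(hsv[...,1]<70)][:,:2].astype(np.float32)))
    pw=W[(W[...,2]>24)&(W[...,2]<60)&(hsv[...,1]<60)&(W[...,0]>440)&(W[...,0]<560)&(abs(W[...,1]-240)<40)]; print('pan rim',len(pw),pw.min(0) if len(pw) else'',pw.max(0) if len(pw) else '')
E
python3 m2.py
```

```text
top y'-320 roof n350 [487.4 623.7]
top y'-300 roof n358 [487.6 624.2] bead n7 x' [368.9 374.4 391.7] z [130.6 150.9 153.4]
top y'-280 roof n351 [487.6 623.8] bead n120 x' [369.2 381.5 395.7] z [126.7 144.8 154.3]
top y'-260 roof n358 [487.6 624.3] bead n128 x' [368.9 382.6 397.2] z [126.  142.4 152.9]
top y'-240 roof n362 [487.6 623.5] bead n101 x' [369.2 380.8 395.2] z [128.5 144.4 153.4]
top y'-220 roof n361 [487.7 624.2]
bead y [-290.45163258 -234.00369179] roof yaw/rect ((608.3131103515625, -88.62849426269531), (139.75697326660156, 169.62319946289062), 17.042335510253906)
pan rim 668 [460.63244799 201.99451901  24.02157848] [550.66869555 275.12957341  50.39632167]
scene y'-320 roof n187 [485.6 622. ]
scene y'-300 roof n174 [484.8 620.7] bead n35 x' [367.9 373.9 392.6] z [128.4 145.9 151.8]
scene y'-280 roof n167 [485.9 621.9] bead n42 x' [366.5 373.8 395.1] z [126.  148.1 152. ]
scene y'-260 roof n156 [485.1 621.8] bead n44 x' [366.9 373.7 394.3] z [126.9 148.6 152.5]
scene y'-240 roof n158 [486.  623.1] bead n19 x' [367.  373.3 392.4] z [129.  147.2 152. ]
scene y'-220 roof n139 [485.7 618.3]
bead y [-297.33937856 -239.48514776] roof yaw/rect ((608.0383911132812, -92.22418975830078), (141.048583984375, 175.54769897460938), 17.078306198120117)
pan rim 400 [457.93455164 200.01505068  24.00697514] [559.15221853 278.63308233  58.53496493]
```

Roof edge at x'=486.5 and bead top at x'≈373, z≈152; box yaw 17.05°, both views agreeing within about 2 mm. The tilted scoop clears the roof edge by ~6 mm. Now lift and turn, smoothly.

Emit:
jog_arm(increments=[0, 0, 0.5, 0, 0, 0, 1.5, 0, 0, 0, 3, 0, 0, 0, 4.5, 0, 0, 0, 6, 0, 0, 0, 7.5, 0, 0, 0, 9, 0, 0, 0, 10.5, 1, 0, 0, 12, 3, 0, 0, 13.5, 6, 0, -0.5, 15, 10, 0, -1.5, 16.5, 14])

```text
clock: 8.57
eef_pos: [559.6, 234.0, 252.2]
tool_rot: [-0.348, 1.542, 0.348]
force: [0.4, -0.2, -1.4]
grip_width: 11.9
```

Emit:
jog_arm(increments=[-0.3, -1.3, 1, 4, -0.8, -2.6, 1.5, 8, -1.3, -4.2, 1.5, 13, -1.8, -5.8, 1.5, 18, -2.3, -7.4, 1.5, 23, -2.8, -9, 1.5, 28, -3.3, -10.6, 1.5, 33, -3.8, -12.2, 1.5, 38, -4.3, -13.8, 1.5, 43, -4.8, -15.4, 1.5, 48, -5.3, -17, 1.5, 53, -5.8, -18.6, 1.5, 58])

```text
clock: 9.57
eef_pos: [501.2, 46.7, 266.5]
tool_rot: [-1.124, 1.26, 1.124]
force: [0.1, -0.0, -0.9]
grip_width: 11.9
```

Emit:
jog_arm(increments=[-0.5, -1.6, 0, 5, -1, -3.2, 0, 10, -1.5, -4.8, 0, 15, -2, -6.4, 0, 20, -2.5, -8, 0, 25, -3, -9.6, 0, 30, -3.5, -11.2, 0, 35, -4, -12.8, 0, 40, -4.5, -14.4, 0, 45, -5, -16, 0, 50, -5.4, -17.3, 0, 55, -5.6, -18, 0, 60])

```text
clock: 10.57
eef_pos: [444.9, -133.7, 266.5]
tool_rot: [-1.855, 0.614, 1.854]
force: [0.2, 0.6, -1.6]
grip_width: 11.6
```

Emit:
jog_arm(increments=[-0.1, -0.3, 0, 5, -0.3, -0.7, 0, 10, -0.3, -0.7, 0, 15, -0.3, -0.7, 0, 20, -0.3, -0.7, 0, 25, -0.3, -0.7, 0, 30, -0.3, -0.7, 0, 35, -0.3, -0.7, 0, 40, -0.3, -0.7, 0, 45, -0.3, -0.7, 0, 50, -0.3, -0.7, 0, 53, -0.3, -0.7, 0, 54])

```text
clock: 11.57
eef_pos: [442.4, -139.5, 266.4]
tool_rot: [2.059, 0.313, -2.058]
force: [-0.2, 0.6, -1.4]
grip_width: 11.7
```

```bash
cat > look.py <<'E'
from h import *
import sys
s=state(); R=cv2.Rodrigues(s['tool_rot'])[0]; a=np.deg2rad(17.05); e=s['eef_pos']
print(s['clock'],e.round(1),'x\'',round(e[0]*np.cos(a)+e[1]*np.sin(a),1),'y\'',round(-e[0]*np.sin(a)+e[1]*np.cos(a),1),'yaw',round(np.degrees(np.arctan2(-R[0,1],R[1,1])),1),'F',s['force'].round(1),s['grip_width'].round(1) if hasattr(s['grip_width'],'round') else s['grip_width'],s['joint_pos'].round(2))
g=grab_frame('scene');f=grab_frame('top')
ut,vt,us,vs=map(int,sys.argv[2:6])
A=cv2.resize(f['frame'][vt:vt+120,ut:ut+160],(400,300),interpolation=cv2.INTER_CUBIC);B=cv2.resize(g['frame'][vs:vs+120,us:us+160],(400,300),interpolation=cv2.INTER_CUBIC)
cv2.imwrite('pics/'+sys.argv[1],np.hstack([A,B])[:,:,::-1])
E
python3 look.py d1.png 300 170 250 150
```

```text
11.5667 [ 442.4 -139.5  266.4] x' 382.1 y' -263.1 yaw -162.7 F [-0.2  0.6 -1.4] 11.662999691955141 [ 0.12 -0.02 -0.39  0.   -1.19  1.75]
```

View pics/d1.png

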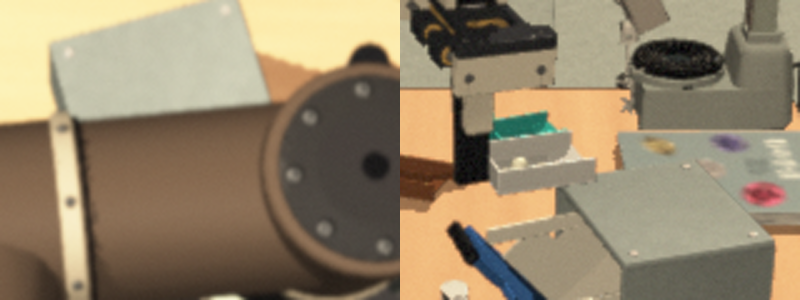

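Scene crop: the scoop hangs level above the open bin, spout toward the box, one pearl visible at (520,160); the bead is at (460,235). Lower slowly onto the bead.

Emit:
jog_arm(increments=[0, 0, -0.5, 0, 0, 0, -1.3, 0, 0, 0, -2.2, 0, 0, 0, -3, 0, 0, 0, -3.7, 0, 0, 0, -4.1, 0, 0, 0, -4.4, 0, 0, 0, -4.7, 0, 0, 0, -4.9, 0, 0, 0, -4.9, 0])

```text
clock: 12.5
eef_pos: [443.1, -139.6, 217.8]
tool_rot: [2.061, 0.311, -2.059]
force: [-2.6, 2.1, 9.9]
grip_width: 11.3
```

Emit:
jog_arm(increments=[0, 0, -0.1, 0, 0, 0, -0.2, 0, 0, 0, -0.3, 0, 0, 0, -0.3, 0])

```text
clock: 12.83
eef_pos: [444.9, -139.2, 216.8]
tool_rot: [2.065, 0.311, -2.053]
force: [-3.6, 6.5, 20.0]
grip_width: 12.3
```

Contact at 20 N. Now roll forward over the bead: mostly +x', slightly down.

Emit:
jog_arm(increments=[0.2, 0.06, 0, 0, 0.4, 0.12, -0.1, 0, 0.6, 0.18, -0.1, 0, 0.8, 0.24, -0.2, 0, 1, 0.3, -0.2, 0, 1.2, 0.36, -0.3, 0, 1.2, 0.36, -0.3, 0])

```text
clock: 13.42
eef_pos: [456.5, -135.6, 212.9]
tool_rot: [2.064, 0.311, -2.055]
force: [-2.4, 4.9, 13.3]
grip_width: 11.4
```

```bash
python3 look.py e1.png 300 170 250 150; python3 bead.py | grep -E "scene|bead"
```

```text
13.4167 [ 456.5 -135.6  212.9] x' 396.7 y' -263.5 yaw -162.8 F [-2.4  4.9 13.3] 11.362667391517071 [ 0.13  0.05 -0.46  0.   -1.06  1.74]
scene 20 20 [ 471.5 -345.6   31.4] -349.0 -342.0
scene 40 29 [ 455.9 -344.8   51.6] -349.0 -217.0
scene 60 63 [ 440.  -264.9   70.5] -348.0 -210.0
scene 80 94 [ 422.9 -284.3   92.4] -349.0 -200.0
scene 100 161 [ 404.7 -298.4  113.5] -349.0 -199.0
scene 120 68 [ 389.5 -289.7  130. ] -299.0 -243.0
scene 140 12 [ 379.9 -291.5  142.8] -296.0 -266.0
bead 346 [ 380.3 -268.9  166.1]
bead 1 [ 368.6 -275.4  146.8]
```

View pics/e1.png

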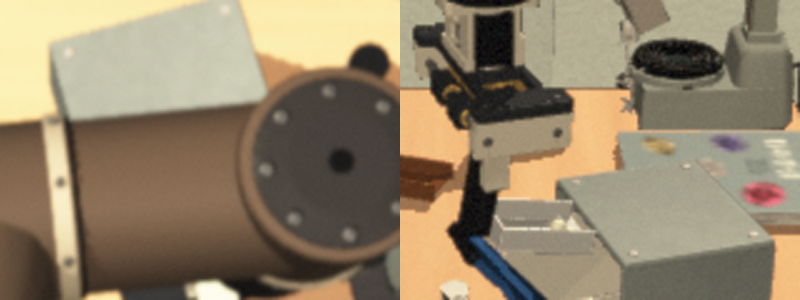

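Scene crop: the fin leans on the bead, the spout dips inside the roof edge, and the pearls have gathered at the ramp (560,222). It's working, so continue slowly.

Emit:
jog_arm(increments=[0.2, 0.06, -0.1, 0, 0.4, 0.12, -0.1, 0, 0.6, 0.18, -0.2, 0, 0.8, 0.24, -0.3, 0, 1, 0.3, -0.4, 0, 1.1, 0.33, -0.5, 0, 1.2, 0.37, -0.6, 0, 1.35, 0.42, -0.7, 0, 1.5, 0.46, -0.7, 0, 1.65, 0.5, -0.8, 0, 1.65, 0.5, -0.8, 0, 1.65, 0.5, -0.8, 0])

```text
clock: 14.62
eef_pos: [472.8, -131.1, 204.5]
tool_rot: [2.063, 0.31, -2.055]
force: [-1.2, 0.5, 9.4]
grip_width: 11.9
```

Emit:
jog_arm(increments=[0.2, 0.06, -0.1, 0, 0.35, 0.1, -0.3, 0, 0.5, 0.15, -0.4, 0, 0.7, 0.2, -0.5, 0, 0.85, 0.25, -0.7, 0, 1, 0.3, -0.8, 0, 1.15, 0.35, -1, 0, 1.3, 0.4, -1.2, 0, 1.45, 0.45, -1.3, 0, 1.45, 0.45, -1.3, 0, 1.45, 0.45, -1.3, 0, 1.45, 0.45, -1.3, 0])

```text
clock: 15.62
eef_pos: [488.3, -126.5, 191.8]
tool_rot: [2.065, 0.31, -2.053]
force: [3.0, 0.4, 7.5]
grip_width: 12.0
```

```bash
python3 look.py f1.png 300 170 250 150; python3 bead.py | grep -E "scene"
```

```text
15.6167 [ 488.3 -126.5  191.8] x' 429.8 y' -264.1 yaw -162.8 F [3.  0.4 7.5] 12.046334857558563 [ 0.14  0.11 -0.43  0.   -1.02  1.73]
scene 20 22 [ 471.2 -345.8   30.9] -350.0 -343.0
scene 40 34 [ 454.5 -345.2   52.7] -352.0 -219.0
scene 60 57 [ 440.7 -266.9   70.5] -349.0 -211.0
scene 80 82 [ 424.  -292.6   90. ] -351.0 -221.0
scene 100 153 [ 405.1 -301.9  113.1] -349.0 -188.0
scene 120 69 [ 390.6 -287.8  129.1] -298.0 -240.0
scene 140 19 [ 379.1 -285.4  143.7] -296.0 -265.0
```

View pics/f1.png

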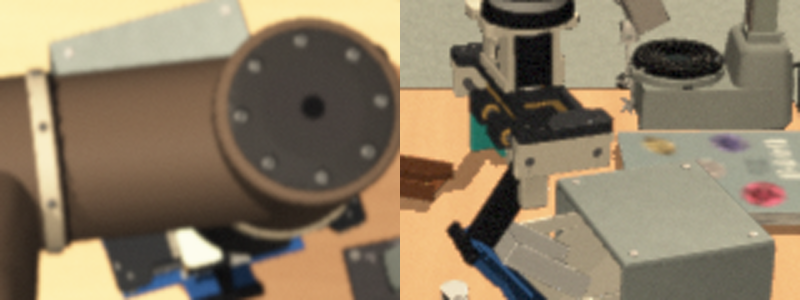

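Scene crop: the scoop is tipped about 38°, the pan floor is seen steep and looks empty, and the bin is still open. Tip slightly more, hold, then lift straight out and check the bin.

Emit:
jog_arm(increments=[0.2, 0.06, -0.2, 0, 0.3, 0.1, -0.4, 0, 0.3, 0.1, -0.4, 0, 0.3, 0.1, -0.4, 0, 0.1, 0, 0, 0, 0, 0, 1, 0, 0, 0, 2.5, 0, 0, 0, 4, 0, 0, 0, 5.5, 0, 0, 0, 7, 0, 0, 0, 8, 0, 0, 0, 8.5, 0])

```text
clock: 16.82
eef_pos: [486.0, -126.4, 276.3]
tool_rot: [2.062, 0.311, -2.058]
force: [1.0, -0.2, -1.4]
grip_width: 12.0
```

Emit:
jog_arm(increments=[0.2, 1, 0, 0, 0.5, 3, 0, 0, 0.8, 5.5, 0, 0, 1.2, 8, 0, 0, 1.6, 11, 0, 0, 2, 14, 0, 0, 2.4, 17, 0, 0, 2.8, 20, 0, 0, 3.2, 23, 0, 0, 3.5, 25.5, 0, 0, 3.6, 27.6, 0, 0, 3.6, 27.6, 0, 0])

```text
clock: 17.82
eef_pos: [521.4, 153.2, 273.1]
tool_rot: [2.057, 0.313, -2.06]
force: [-0.4, -0.1, -1.8]
grip_width: 11.9
```

```bash
python3 look.py g1.png 300 170 230 120
python3 - <<'E'
from h import *
f=grab_frame('top'); W=cloud(f); hsv=cv2.cvtColor(f['frame'],cv2.COLOR_RGB2HSV); a=np.deg2rad(17.05)
xp=W[...,0]*np.cos(a)+W[...,1]*np.sin(a); yp=-W[...,0]*np.sin(a)+W[...,1]*np.cos(a)
g=grab_frame('scene'); Wg=cloud(g); p=Wg.reshape(-1,3); h2=cv2.cvtColor(g['frame'],cv2.COLOR_RGB2HSV).reshape(-1,3)
e=state()['eef_pos']; k=(np.hypot(p[:,0]-e[0],p[:,1]-e[1])<140)&(p[:,2]<e[2]-30)&(p[:,2]>e[2]-130); q=p[k]
i=np.argsort(q[:,2])[:10]; print('lowest scoop pts',q[i].round(0).tolist());
E
```

```text
17.8167 [521.4 153.2 273.1] x' 543.4 y' -6.4 yaw -162.7 F [-0.4 -0.1 -1.8] 11.91274634929196 [ 0.65  0.12 -0.23 -0.   -1.22  1.23]
lowest scoop pts [[567.0, 136.0, 172.0], [564.0, 130.0, 175.0], [561.0, 128.0, 175.0], [567.0, 134.0, 176.0], [562.0, 135.0, 178.0], [561.0, 128.0, 178.0], [564.0, 135.0, 178.0], [567.0, 133.0, 179.0], [556.0, 126.0, 179.0], [564.0, 126.0, 179.0]]
```

View pics/g1.png

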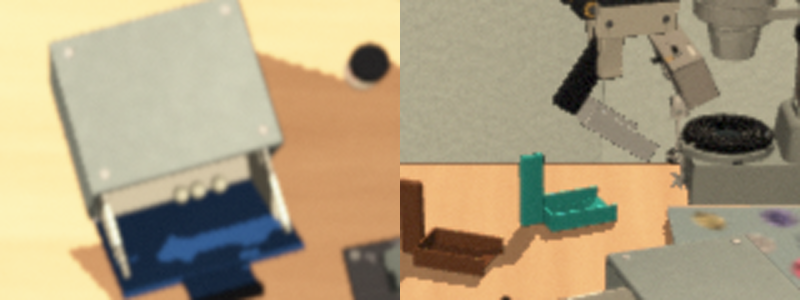

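Top crop: three pearls lie in the tub at (180,193), (200,188), (220,184). The scoop is empty, tilted ~38°, lip 103 mm below the TCP. Next I lower it lip-first, drawing it back so the desk rights it.

Emit:
jog_arm(increments=[0, 0, -1, 0, 0, 0, -3, 0, 0, 0, -6, 0, 0, 0, -9, 0, 0, 0, -12, 0, 0, 0, -14, 0, 0, 0, -15.5, 0, 0, 0, -16, 0, 0, 0, -16, 0])

```text
clock: 18.77
eef_pos: [520.7, 148.4, 113.0]
tool_rot: [2.057, 0.308, -2.063]
force: [1.1, 0.2, -0.8]
grip_width: 12.0
```

Emit:
jog_arm(increments=[0, 0, -0.6, 0, -0.4, -0.1, -1.2, 0, -1, -0.3, -1.5, 0, -1.7, -0.5, -1.8, 0, -2.6, -0.8, -2.3, 0, -3.6, -1.1, -2.8, 0, -4.6, -1.4, -3.3, 0, -5.5, -1.7, -3.8, 0, -6.2, -1.9, -4.3, 0, -7, -2.1, -4.8, 0, -8, -2.4, -5, 0, -8, -2.4, -5, 0])

```text
clock: 19.77
eef_pos: [439.2, 124.6, 64.1]
tool_rot: [2.058, 0.31, -2.062]
force: [-3.7, -0.0, 4.4]
grip_width: 11.8
```

```bash
python3 look.py h1.png 230 180 230 140
python3 - <<'E'
from h import *
g=grab_frame('scene'); p=cloud(g).reshape(-1,3); e=state()['eef_pos']; a=np.deg2rad(17.05)
v=g['frame'].reshape(-1,3).max(1)
k=(np.hypot(p[:,0]-e[0],p[:,1]-e[1])<130)&(p[:,2]<60)&(p[:,2]>5); q=p[k]-e
f=q[:,0]*np.cos(a)+q[:,1]*np.sin(a); 
for lo in range(-30,120,15):
    m=(f>lo)&(f<=lo+15); 
    if m.sum(): print(lo,m.sum(),np.percentile(q[m][:,2]+e[2],[2,50,98]).round(1))
E
```

```text
19.7667 [439.2 124.6  64.1] x' 456.4 y' -9.7 yaw -162.8 F [-3.7 -0.   4.4] 11.77121760275924 [ 0.71  0.21 -0.68 -0.   -0.69  1.16]
-30 56 [ 5.6 21.9 58.1]
-15 81 [ 7.7 36.3 59.1]
0 68 [ 7.8 26.1 58.7]
15 41 [ 5.5 12.3 25.7]
30 47 [ 5.3 13.3 26.5]
45 45 [ 5.1 11.9 24.5]
60 40 [ 5.3 12.9 24.6]
75 44 [ 6.5 12.3 23.2]
90 7 [ 8.9 13.9 22.8]
```

View pics/h1.png

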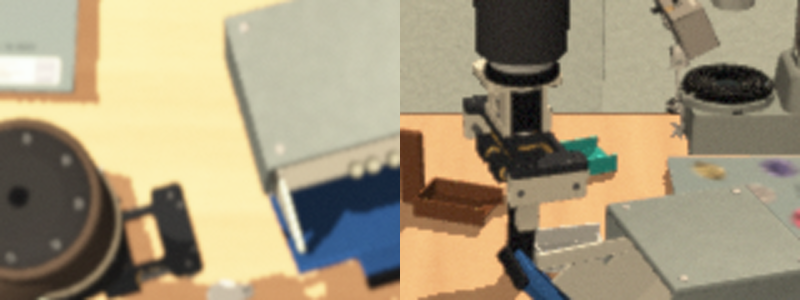

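Scene crop and rim heights: the scoop is flat on the desk within ~2°, and the loupe is undisturbed. Release and lift.

Emit:
jog_arm(increments=[0, 0, 0, 0, 0, 0, 0, 0, 0, 0, 0, 0, 0, 0, 0, 0, 0, 0, 0, 0, 0, 0, 1, 0, 0, 0, 3, 0, 0, 0, 6, 0, 0, 0, 9, 0, 0, 0, 12, 0, 0, 0, 15.5, 0, 0, 0, 19.5, 0], fingers=0.4)

```text
clock: 20.92
eef_pos: [440.7, 125.0, 260.3]
tool_rot: [2.058, 0.31, -2.062]
force: [1.1, 1.6, -0.4]
grip_width: 35.1
```

Emit:
jog_arm(increments=[0, -2, 0, 0, 0, -5.5, 0, 0, 0, -9.5, 0, 0, 0, -13.5, 0, 0, 0, -17.5, 0, 0, 0, -21.5, 0, 0, 0, -25.5, 0, -1, 0, -29.5, 0, -2, 0, -33.5, 0, -3, 0, -37.5, 0, -3.5, 0, -41.5, 0, -3.5, 0.4, -45.5, 0, -3.5], fingers=0)

```text
clock: 21.92
eef_pos: [444.7, -331.5, 259.6]
tool_rot: [2.095, 0.251, -2.095]
force: [2.3, 0.8, 0.1]
grip_width: 0.3
```

Emit:
jog_arm(increments=[0, -3, 0, 0, 0, -5, 0, 0, 0, -5.7, 0, 0, 0, -5.7, -2, 0, 0, -5.7, -5, 0, 0, -5.7, -8, 0, 0, -5.7, -10, 0, 0, -5.7, -10, 0])

```text
clock: 22.58
eef_pos: [443.1, -384.4, 154.9]
tool_rot: [2.091, 0.256, -2.104]
force: [-0.6, 0.4, 0.2]
grip_width: 0.5
```

```bash
cat > sw.py <<'E'
from h import *
import sys
s=state(); e=s['eef_pos']; a=np.deg2rad(13.5); c,sn=np.cos(a),np.sin(a); C=np.array([465.6,-329.3])
print(s['clock'],e.round(1),s['force'].round(1)); d=e[:2]-C; print('tcp in switch frame',(c*d[0]+sn*d[1]).round(1),(-sn*d[0]+c*d[1]).round(1))
for n in('top','scene'):
    f=grab_frame(n); W=cloud(f); v=f['frame'].max(2)
    xs=c*(W[...,0]-C[0])+sn*(W[...,1]-C[1]); ys=-sn*(W[...,0]-C[0])+c*(W[...,1]-C[1]); Z=W[...,2]
    m=(v<70)&(xs<-20)&(xs>-48)&(ys>-30)&(ys<70)&(Z>122)&(Z<180)
    q=np.c_[xs[m],ys[m],Z[m]]; print(n,'roller',len(q), np.percentile(q,[3,50,97],axis=0).round(1).tolist() if len(q) else '')
    P=cloud(f).reshape(-1,3); k=(P[:,2]>3)&(P[:,2]<100)&(abs(P[:,0]-490)<90)&(abs(P[:,1]-130)<60); 
    if k.sum(): print(n,'scoop',k.sum(),np.percentile(P[k],[2,98],axis=0).round(0).tolist())
    if n==(sys.argv+['',''])[2]: u,w=map(int,sys.argv[3:5]); cv2.imwrite('pics/'+sys.argv[1],cv2.resize(f['frame'][w:w+180,u:u+240,::-1],(640,480),interpolation=cv2.INTER_CUBIC))
E
python3 sw.py
```

```text
22.5833 [ 443.1 -384.4  154.9] [-0.6  0.4  0.2]
tcp in switch frame -34.7 -48.3
top roller 0 
top scoop 1337 [[407.0, 75.0, 3.0], [572.0, 185.0, 91.0]]
scene roller 0 
scene scoop 59 [[480.0, 104.0, 4.0], [523.0, 180.0, 23.0]]
```

The tool is beside the roller on its -y side and hides it from both cameras, so push in stages and watch the force.

Emit:
jog_arm(increments=[-0.1, 0.4, 0, 0, -0.2, 0.8, 0, 0, -0.3, 1.2, 0, 0, -0.4, 1.6, 0, 0, -0.5, 2, 0, 0, -0.6, 2.4, 0, 0, -0.7, 2.8, 0, 0, -0.8, 3.2, 0, 0, -0.8, 3.2, 0, 0, -0.8, 3.2, 0, 0])

```text
clock: 23.52
eef_pos: [437.9, -354.4, 159.9]
tool_rot: [2.095, 0.251, -2.094]
force: [1.4, -1.8, 1.1]
grip_width: 0.4
```

```bash
python3 sw.py s1.png scene 180 200
```

```text
23.5167 [ 437.9 -354.4  159.9] [ 1.4 -1.8  1.1]
tcp in switch frame -32.7 -17.9
top roller 0 
top scoop 1331 [[408.0, 75.0, 3.0], [574.0, 186.0, 91.0]]
scene roller 0 
scene scoop 170 [[469.0, 104.0, 4.0], [523.0, 180.0, 23.0]]
```

View pics/s1.png

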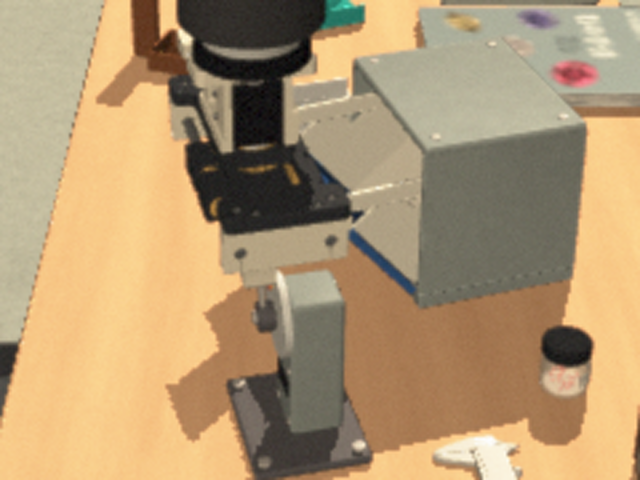

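Scene crop: the finger, at (262,275), is on the lever side above the head, and the force agrees with light contact. Continue a little lower to about 34 mm nominal shift and read the force.

Emit:
jog_arm(increments=[0, 0, -0.3, 0, 0, 0, -0.6, 0, -0.1, 0.3, -0.6, 0, -0.2, 0.7, -0.6, 0, -0.3, 1.1, -0.6, 0, -0.3, 1.4, -0.6, 0, -0.4, 1.7, -0.6, 0, -0.5, 2, -0.6, 0, -0.5, 2.1, -0.6, 0, -0.5, 2.1, -0.6, 0, -0.5, 2.1, -0.6, 0])

```text
clock: 24.53
eef_pos: [432.6, -333.4, 153.6]
tool_rot: [2.094, 0.251, -2.094]
force: [0.6, -6.1, -4.2]
grip_width: 0.4
```

```bash
python3 sw.py
python3 - <<'E'
from h import *
f=grab_frame('scene'); W=cloud(f); a=np.deg2rad(13.5); c,sn=np.cos(a),np.sin(a)
xs=c*(W[...,0]-465.6)+sn*(W[...,1]+329.3); ys=-sn*(W[...,0]-465.6)+c*(W[...,1]+329.3); Z=W[...,2]
for z in range(100,176,6):
    m=(abs(Z-z)<3)&(xs<-18)&(xs>-70)&(abs(ys)<70)
    if m.sum(): print(z,m.sum(),'xs',np.percentile(xs[m],[5,50,95]).round(1),'ys',np.percentile(ys[m],[5,50,95]).round(1))
E
```

```text
24.5333 [ 432.6 -333.4  153.6] [ 0.6 -6.1 -4.2]
tcp in switch frame -33.0 3.7
top roller 0 
top scoop 1348 [[407.0, 75.0, 3.0], [573.0, 184.0, 91.0]]
scene roller 0 
scene scoop 195 [[463.0, 100.0, 3.0], [523.0, 180.0, 24.0]]
100 21 xs [-31.6 -26.9 -19.9] ys [-13.9 -12.5   0. ]
106 35 xs [-31.  -25.  -18.8] ys [-13.2  -8.2   4.9]
112 29 xs [-27.9 -25.1 -18.8] ys [-12.   -3.9   4.8]
118 13 xs [-26.7 -25.2 -23.2] ys [-0.7  4.5 10.4]
124 5 xs [-26.4 -25.6 -24.4] ys [ 4.2  6.5 13. ]
130 4 xs [-26.1 -25.  -23.8] ys [6.1 7.5 8.8]
142 10 xs [-40.5 -33.4 -26.2] ys [-12.8 -10.9  -9.5]
148 38 xs [-44.5 -34.7 -23.1] ys [-14.1 -12.2  -9.1]
154 33 xs [-43.5 -33.9 -23.4] ys [-14.2 -12.2  -9.5]
160 3 xs [-40.1 -24.7 -23.2] ys [-15.8 -13.6 -13. ]
```

Measured finger half-thickness at the tip is ~16 mm, so the shift is ~29 mm, only just at the click. Advance 7 mm more (shift 36–41 mm by either estimate, well below 47).

Emit:
jog_arm(increments=[0, 0.2, 0, 0, -0.1, 0.4, 0, 0, -0.1, 0.55, 0, 0, -0.2, 0.7, 0, 0, -0.2, 0.7, 0, 0, -0.2, 0.7, 0, 0])

```text
clock: 25.18
eef_pos: [431.3, -326.9, 153.8]
tool_rot: [2.095, 0.25, -2.092]
force: [2.8, -8.9, -4.4]
grip_width: 0.6
```

```bash
python3 sw.py | head -2
python3 - <<'E'
from h import *
f=grab_frame('scene'); W=cloud(f); a=np.deg2rad(13.5); c,sn=np.cos(a),np.sin(a)
xs=c*(W[...,0]-465.6)+sn*(W[...,1]+329.3); ys=-sn*(W[...,0]-465.6)+c*(W[...,1]+329.3); Z=W[...,2]
for z in range(112,160,6):
    m=(abs(Z-z)<3)&(xs<-22)&(xs>-70)&(abs(ys)<70)
    if m.sum(): print(z,m.sum(),'xs',np.percentile(xs[m],[5,50,95]).round(1),'ys',np.percentile(ys[m],[5,50,95]).round(1))
E
```

```text
25.1833 [ 431.3 -326.9  153.8] [ 2.8 -8.9 -4.4]
tcp in switch frame -32.8 10.3
112 22 xs [-28.4 -25.6 -22.7] ys [-12.3  -2.6   7.4]
118 10 xs [-26.4 -25.9 -23.4] ys [ 1.3  6.3 14.9]
124 13 xs [-26.  -24.3 -22.4] ys [ 6.2 12.1 15.7]
130 3 xs [-26.8 -26.2 -25.3] ys [10.5 11.6 14. ]
142 12 xs [-42.1 -34.8 -23.6] ys [-5.4 -3.5 -2.6]
148 33 xs [-44.  -34.5 -23.1] ys [-8.4 -5.8  0.1]
154 36 xs [-43.5 -33.3 -23.3] ys [-8.9 -6.1 -2.4]
```

Lever angle is estimated three ways: geometry 0.66, force balance ~0.63, visible lever edge ~0.6. I'll add 2.5 mm for margin, still clear of red, then retreat and let it spring back.

Emit:
jog_arm(increments=[0, 0.15, 0, 0, -0.05, 0.25, 0, 0, -0.05, 0.25, 0, 0, -0.05, 0.25, 0, 0, 0.1, -0.5, 0, 0, 0.3, -1.3, 0, 0, 0.5, -2.2, 0, 0, 0.7, -3, 0, 0, 0.9, -4, 0, 0, 1.2, -5, 0, 0, 1.5, -6.5, 0, 0, 1.5, -6.5, 3, 0])

```text
clock: 26.33
eef_pos: [443.1, -391.5, 177.5]
tool_rot: [2.09, 0.257, -2.108]
force: [0.4, 0.7, -0.6]
grip_width: 0.2
```

Emit:
jog_arm(increments=[0, 0, 3, 0, 0, -2, 6, 0, 0, -5, 9, 0, 0, -8, 9, 0, 0, -12, 9, 0, 0, -16, 9, 0, 0, -20, 9, 0, 0, -22, 9, 0, 0, -22, 9, 0])

```text
clock: 27.08
eef_pos: [443.8, -615.4, 270.0]
tool_rot: [2.095, 0.251, -2.101]
force: [-0.5, 0.8, 0.2]
grip_width: 0.9
```

```bash
python3 sw.py; python3 bead.py
python3 - <<'E'
from h import *
f=grab_frame('top'); W=cloud(f); a=np.deg2rad(17.05); hsv=cv2.cvtColor(f['frame'],cv2.COLOR_RGB2HSV)
xp=W[...,0]*np.cos(a)+W[...,1]*np.sin(a); yp=-W[...,0]*np.sin(a)+W[...,1]*np.cos(a); Z=W[...,2]
# pearls vs. white floor: hough on crop
cr=cv2.resize(f['frame'][230:262,355:405],None,fx=8,fy=8,interpolation=cv2.INTER_CUBIC); g=cv2.cvtColor(cr,cv2.COLOR_RGB2GRAY)
c=cv2.HoughCircles(g,cv2.HOUGH_GRADIENT,1.2,30,param1=80,param2=18,minRadius=18,maxRadius=34)
th=0.695
for u,v,r in (c[0] if c is not None else []):
    U,V=355+u/8,230+v/8; i,j=int(V),int(U); X,Zr=xp[i,j]-485.8,Z[i,j]-18
    print('circle',round(U,1),round(V,1),round(r/8,1),'hinge frame x',(X*np.cos(th)+Zr*np.sin(th)).round(1),'y',(yp[i,j]+262.6).round(1),'z',(-X*np.sin(th)+Zr*np.cos(th)).round(1))
m=(abs(W[...,0]-480)<90)&(abs(W[...,1]-130)<60)&(Z>82)&(Z<100); print('fin top',m.sum(),np.median(W[m],0).round(1),cv2.minAreaRect(W[m][:,:2].astype(np.float32)))
l=W[285:310,305:340].reshape(-1,3); l=l[(l[:,2]>4)&(l[:,2]<40)]; print('loupe',np.median(l,0).round(1)); print(state()['clock'])
E
```

```text
27.0833 [ 443.8 -615.4  270. ] [-0.5  0.8  0.2]
tcp in switch frame -88.0 -273.1
top roller 40 [[-37.7, -4.4, 156.8], [-33.4, 3.7, 166.5], [-29.1, 9.5, 169.9]]
top scoop 1338 [[408.0, 76.0, 3.0], [572.0, 186.0, 91.0]]
scene roller 0 
scene scoop 18 [[514.0, 114.0, 8.0], [525.0, 184.0, 25.0]]
scene 20 22 [ 471.6 -345.6   30.5] -348.0 -343.0
scene 40 32 [ 455.3 -343.3   51.9] -350.0 -219.0
scene 60 46 [ 439.9 -314.7   71. ] -349.0 -219.0
scene 80 50 [ 423.1 -342.6   91.5] -350.0 -260.0
scene 100 6 [ 413.5 -327.8  103.8] -346.0 -316.0
top 20 130 [ 471.7 -254.5   36.2] -331.0 -184.0
top 40 358 [ 459.4 -267.5   50.9] -332.0 -184.0
top 60 371 [ 443.1 -263.9   70.2] -331.0 -184.0
top 80 426 [ 426.3 -262.1   90.3] -333.0 -184.0
top 100 525 [ 408.4 -263.3  111.4] -340.0 -183.0
top 120 195 [ 393.1 -261.   129.2] -328.0 -187.0
top 140 81 [ 380.8 -262.9  144.6] -288.0 -235.0
bead 134 [ 373.2 -263.1  150.1]
[ 445.44191397 -611.00087422  272.94259317] [0.370496   0.57329715 0.55015764]
fin top 73 [438.3 123.8  89.5] ((437.39434814453125, 124.20635986328125), (28.93218231201172, 11.954155921936035), 14.69901180267334)
loupe [424.6   2.8  11.4]
27.3333
```

Run:
```python
from h import *
f=grab_frame('top'); W=cloud(f); a=np.deg2rad(17.05); hsv=cv2.cvtColor(f['frame'],cv2.COLOR_RGB2HSV); th=0.695
xp=W[...,0]*np.cos(a)+W[...,1]*np.sin(a)-485.8; yp=-W[...,0]*np.sin(a)+W[...,1]*np.cos(a)+262.6; Z=W[...,2]-18
hx=xp*np.cos(th)+Z*np.sin(th); hz=-xp*np.sin(th)+Z*np.cos(th)
m=(abs(yp)<62)&(hx>3)&(hx<60)&(hz>12)&(hz<40)&(hsv[...,1]<110)
n,lab,st,ce=cv2.connectedComponentsWithStats(m.astype(np.uint8))
for i in range(1,n):
    k=lab==i
    if k.sum()>5: print(k.sum(),ce[i].round(1),'hinge x,y,z',hx[k].mean().round(1),yp[k].mean().round(1),hz[k].mean().round(1),'y range',yp[k].min().round(1),yp[k].max().round(1))
m=(abs(W[...,0]-480)<90)&(abs(W[...,1]-140)<45)&(W[...,2]>15)&(W[...,2]<35)&(hsv[...,1]<60)
P=W[m]; A=np.c_[P[:,:2]-P[:,:2].mean(0),np.ones(len(P))]; s=np.linalg.lstsq(A,P[:,2],rcond=None)[0]; print('rim tilt',s[:2].round(3),'mean z',s[2].round(1),len(P))
```

```text
32 [387.4 242.7] hinge x,y,z 10.2 -40.5 17.9 y range -48.5 -33.5
59 [375.1 246.1] hinge x,y,z 10.8 -10.6 18.5 y range -24.8 4.0
rim tilt [-0.013 -0.004] mean z 21.8 135
```

Three pearls in the bin (one at y≈-40, an adjacent pair spanning 29 mm), bin open, scoop flat, lever back. Hand in.

```bash
python3 -c "
from h import *
print(sign_off()); print(state()['clock'])"
```

```text
the job is handed in; nothing more can be done
None
the job is handed in; nothing more can be done
```

The job is handed in after about 28 s of robot time. My last checks agree with every end condition, though `sign_off` reports no verdict.

**What I did:**
- I hooked the blue tab from behind with shut fingers and pulled the bin open to its stop.
- I gripped the scoop by its fin and turned it half round over the open bin. Rolling the fin's heel over the tab's bead tipped it about 38°, which poured the pearls.
- I set the empty scoop down lip-first, drawing it back so the desk righted it.
- I swung the roller lever past the click, then backed off so it could spring back.

**Last checks:**

| Item | Reading |
|---|---|
| Bin | panel leaning about 0.69–0.70 rad, unchanged through the run |
| Pearls | all three in the tub, about 10 mm from the hinge line; the depth image shows one alone and two touching |
| Scoop | upright: rim tilt about 0.01 rad, rim height 21.8 mm (22 expected), fin top 89.5 mm |
| Loupe | within about 2 mm of its start |
| Stone jar | not re-measured, but nothing came near it |
| Robot | clear of everything |

**Less certain:**
- **Lever swing:** the tool hid the roller during the push. I estimated the angle just before the last 2.5 mm of travel: finger position gave about 0.66 rad, force about 0.63 and the visible lever edge 0.5–0.6. That puts the final swing above 0.5 and below 0.95. The 8.9 N sideways force was higher than the spring figures given, which I put down to roller friction.
- **Lever at rest:** afterwards the roller read within about 1.5 mm of its starting place, which is within camera noise.
- **Pearl circle search:** an automatic search for the pearls as circles found nothing; the depth check above replaced it.

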